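# Switch on the pasta sheeter from below and jog its rollers

### The job

Switch on the pasta sheeter: feel for the push-up knob hidden under the front edge of its feed tray and press it gently from below, all the way up, so that it stays up. Then jog the rollers: tilt the jog stick well over towards the pointed end of its pod, hold it there for about two seconds and let it go back to upright, never tilting it towards the square end. Leave everything else on the bench where it stands, and do not push hard against the machine.

Things in the scene. Friction and masses are not known exactly. Their poses are not given: they have to be found in the camera images.
- sheeter: the pasta sheeter: aluminium machine, 260 wide, 285 high, two steel rollers on top, and a flat steel feed tray (240 wide, 10 thick, 34 high side rails) sticking out 90 towards the robot; free space under the tray down to the bench. Its black power knob hangs hidden under the tray, centre 24 behind the front edge, but anywhere up to 45 to either side of the edge's middle: feel for it.
- lip (a point): middle of the feed tray's front edge, on its underside, 200 above the bench. Its x axis points level from the edge into the machine, y along the edge, z up.
- switch (a joint): the power knob, a round push-up button 30 across, 12 thick, on a thin stem. Off, its flat lower face is 34 to 44 below the tray's underside (it varies). Pushed straight up, e.g. by the tips of a tool tilted 45 degrees against it, it slides 10 against about 4 N of friction to a firm stop and stays where it is left. Value in m: 0 off (down), 0.010 fully up (on).
- jog_pod: the jog-stick pod: a grey plastic block fixed to the bench, 100 x 90, 45 high, one end of which runs out into a pointed nose (tip 95 from the origin; the other end is square). Origin on the bench under the stick's pivot; x axis towards the pointed nose, y level across, z up.
- stick_knob (a point): centre of the black ball (28 across) on top of the jog stick, 80 above the stick's pivot; the pivot is 50 above the bench in the pod's origin, so the ball is 130 above the bench when the stick is upright. A 12 thick steel rod carries it, with a 20 thick collar right under the ball.
- jog_feed (a joint): tilt of the jog stick along the pod's length, rad: 0 upright, positive = towards the pointed nose, stops at +-0.45. Spring-centred, 0.7 N m/rad (about 3 N at the ball at 0.35).
- jog_side (a joint): tilt of the jog stick sideways, rad: 0 upright, positive = towards the pod's +y side, stops at +-0.45, same spring.
- bowl_mid (a point): a steel mixing bowl, rim 160 across, 75 high, a bystander; this point is at its middle, half-way up.
- oil_mid (a point): a green glass oil bottle, 66 across, 230 high, a bystander; this point is at its middle, half-way up.
- stamp_mid (a point): a small turned wooden pasta stamp, foot 60 across, 60 high, a bystander; this point is at its middle, half-way up.
- scraper_mid (a point): a dough scraper lying flat, 75 x 120, 20 high, a bystander; this point is at its middle, half-way up.
- tub_mid (a point): a tall open white plastic tub, 90 across, 130 high, a bystander; this point is at its middle, half-way up.
- keeper_mid (a point): a clear square food keeper with a white lid, 160 x 160, 117 high, a bystander; this point is at its middle, half-way up.
- jar_mid (a point): a small glass jar with a steel cap, 60 across, 85 high, a bystander; this point is at its middle, half-way up.
- brush_grip (a point): a pastry brush lying flat, a bystander; this point is on its handle.
Not all that is in view belongs to the job. What is shaped like the jog_pod but blue is not meant.

How it is judged:
By the outcome, as a careful person would: the job done as asked, in the order asked, and still so for the second after the job is handed in, with the robot touching nothing.
It also fails if it takes over 64 s, if anything falls off the work surface, if the arm or the gripper's body presses on something with over 40 N, if the wrist force passes 120 N, or if a joint passes its speed limit or range.

### The arm

A 6-joint arm with a two-finger parallel gripper is mounted at the origin on the work surface. World frame = base frame: x ahead of the robot, y to its left, z up, the work surface at z = 0. Lengths are in mm, angles in rad, forces in N, time in s.
With the tool pointing down it reaches from about 400 to 925 mm from the base axis. Payload 12.5 kg.
Tool frame: the origin (TCP) lies midway between the tips of the shut fingers; the grasp point (between the pads) lies 19 mm behind it; z points along the fingers, y is the line along which they close (so a half turn about z gives the same grasp; the last joint's range is limited). The gripper opens to 95 mm and grips with 3 to 60 N. Pads are 20 mm wide; open, the fingers measure 119 mm over their backs; the gripper's body (75 mm by 180 mm) begins 59 mm behind the grasp point.
Start: joints at [1.224, 0.491, 1.559, -0, 1.092, -0.106], TCP at [149.031, 606.99, 214.661] pointing down, gripper open.
Joint ranges: [-3.1, 3.1], [-0.84, 2.19], [0.05, 2.79], [-1.13, 4.28], [0.06, 2.93], [-2.69, 2.69]. Speed limits (rad/s): [2.22, 2.22, 2.79, 3.14, 3.14, 3.14].

### API

Orientations are given as [roll, pitch, yaw] about the fixed x, y, z axes, in that order (R = Rz(yaw) Ry(pitch) Rx(roll)).
In Python, from cell import readout, eyes, env gives the robot as it stands.
- The arm moves only by the tool move_arm, never from a script. Its argument "plan" is a list of rows, each a list of 3 entries, a list of its own where there are three numbers: the turn, a rotation vector about the tool's x, y, z in degrees, then the shift along the tool's x, y, z in m, then the gripper command: -1 is shut, 1 is fully open, values between are in proportion. In form: [[[ax, ay, az], [x, y, z], jaw], ...]. A call has 1 to 5 rows; each row is the pose to reach, as a shift and turn from the pose commanded when the call began, along the tool's axes at that moment; what a row does not reach only later rows make up. A row lasts 1/8 s, in which the tool goes at most 62.5 mm and 10.7 degrees, less where a joint would pass 70% of its speed; a pose out of reach is approached as far as the arm can. A call with a gripper value outside its range is refused whole. The fingers move at their own pace and stop on an object; the grip force is fixed at half the most. Time passes only in rows, so rows that repeat a pose let the fingers close. It gives the time, the measured TCP pose, the force, the opening and the grip force at its end, in the units of the state.
- readout.state(): the state, without advancing time (a new reading comes with each control period).
- eyes.read_camera(name): name is "scene" or "side" or "wrist"; returns a dict with "img" (384x512x3 uint8, red, green, blue), "K" (3x3 intrinsics, pixels), "dist" ([k1, k2, p1, p2, k3] as OpenCV has them; the pictures are not rectified), "extrinsics" (4x4, takes a point from camera to world coordinates). Camera axes: x right, y up, looking along -z (the intrinsics and any distortion apply to the point x, -y, -z); pixel columns grow to the right and rows downward; lengths in mm; the calibration is good to about 2 mm. A picture is of the moment at which its call begins. There is no depth.
- env.job_done(): hands the job in; it is judged then, once.
Trained networks look in a picture, given as the dict that the camera call returned (one of the last four; its "shot" number tells which), for a name from the list of things; names that differ only in an ending like _2 or _b are one class to them, and where a whole thing is asked for, a point or a joint stands for the part that bears it (a point fixed in the world has none). Each returns a list of dicts, best first, with "score" (0 to 1); they miss things now and then, are a little off and sometimes report something else, mostly with a low value. They report only what shows in the picture. A call takes as long as a camera call. They do not tell look-alikes from the thing itself.
- eyes.cut_out(picture, name): "mask" (384x512 bool, what is visible of it) and "uv" ([column, row] in pixels, amid what is visible of it).
The state is a dict: "t": time; "joints": joint angles; "qvel": joint speeds; "tau": joint torques, N m; "eef_pos": TCP position; "tcp_rot": TCP orientation; "ft_force": force on the tool from outside, world axes, zero at the start; "moment": the same for the moment, N m; "opening": opening from 0.0 (shut) to 1.0 (fully open); "grip_force": force on a finger pad.
Only numpy, scipy, OpenCV 4.12 (cv2) and the standard library are available. Lean on these libraries where they do the work, as an engineer would, in place of code of your own. Each camera call takes 0.05 s, during which the arm holds its last target. There are 200 camera calls.

## Working session

There is one attempt and no reset: what is moved stays moved. The work goes in short steps, Python scripts to look and compute and a tool call to move; the robot and the scene stay as the last step left them, time stands still between calls to the robot, and variables do not carry over. Pictures are saved under pics/ and viewed, at most 10 in all, crops included, and the job is handed in when it is done.

Besides the shell and the picture viewer there is one more tool, called after ">>>" as name([rows], argument=value, ...), one row to a line, values as JSON. move_arm: Moves the arm, as the interface text tells. Its arguments: {"type":"object","properties":{"plan":{"type":"array","items":{"type":"array"}}},"required":["plan"]}

```bash
ls; mkdir -p pics; cat > h.py <<'E'
import numpy as np, cv2
from cell import readout, eyes, env
def ray(c,uv):
    p=cv2.undistortPoints(np.array([[uv]],float),np.array(c["K"],float),np.array(c["dist"],float))[0,0]
    E=np.array(c["extrinsics"]); d=E[:3,:3]@np.array([p[0],-p[1],-1.]); return E[:3,3],d/np.linalg.norm(d)
def atz(c,uv,z):
    o,d=ray(c,uv); return o+d*(z-o[2])/d[2]
def proj(c,P):
    E=np.array(c["extrinsics"]); q=(np.array(P,float).reshape(-1,3)-E[:3,3])@E[:3,:3]; q=q*[1,-1,-1]
    return cv2.projectPoints(q,np.zeros(3),np.zeros(3),np.array(c["K"],float),np.array(c["dist"],float))[0].reshape(-1,2)
def tri(a,ua,b,ub):
    o1,d1=ray(a,ua);o2,d2=ray(b,ub)
    s=np.linalg.lstsq(np.c_[d1,-d2],o2-o1,rcond=None)[0]
    p,q=o1+s[0]*d1,o2+s[1]*d2; return (p+q)/2,np.linalg.norm(p-q)
def save(c,n,box=None,s=1):
    im=c["img"][:,:,::-1]
    if box: im=im[box[1]:box[3],box[0]:box[2]]
    cv2.imwrite("pics/"+n,cv2.resize(im,None,fx=s,fy=s,interpolation=cv2.INTER_CUBIC))
E
python3 - <<'E'
from h import *
print(readout.state())
for n in ("scene","side"):
    c=eyes.read_camera(n); save(c,n+"0.png",s=1.5)
    print(n,np.round(c["extrinsics"],2).tolist())
    for k in ["sheeter","jog_pod","stick_knob","bowl_mid","oil_mid","stamp_mid","scraper_mid","tub_mid","keeper_mid","jar_mid","brush_grip"]:
        print(k,[(round(r["score"],2),np.round(r["uv"]).tolist(),int(r["mask"].sum())) for r in eyes.cut_out(c,k)][:4])
E
```

```text
pics
{'t': 0.0, 'joints': array([ 1.22436495e+00,  4.91561796e-01,  1.55949778e+00,  9.06827048e-06,
        1.09169006e+00, -1.05587908e-01]), 'qvel': array([-6.74790681e-05,  4.54799867e-04,  1.40652532e-03, -2.56464446e-04,
       -4.58919211e-04,  1.56257217e-03]), 'tau': array([-1.17532083e-03, -6.12655878e+01, -2.58166677e+01,  6.91979821e-02,
        4.84183151e-02, -1.49339239e-04]), 'eef_pos': array([148.95407787, 606.71769423, 214.04371823]), 'tcp_rot': array([-3.14044297e+00, -1.29933608e-04,  2.90074493e+00]), 'ft_force': array([ 0.59591628,  0.58202263, -0.15882843]), 'moment': array([-0.03179435,  0.03383905, -0.01474619]), 'grip_force': 0.0, 'opening': 0.9981833896658934}
scene [[0.36, -0.77, 0.52, 1241.13], [0.93, 0.31, -0.2, -326.81], [-0.01, 0.55, 0.83, 1327.65], [0.0, 0.0, 0.0, 1.0]]
sheeter [(0.76, [328.0, 234.0], 12503)]
jog_pod [(0.95, [191.0, 234.0], 1368), (0.61, [184.0, 183.0], 1191), (0.59, [314.0, 159.0], 271)]
stick_knob [(0.47, [183.0, 218.0], 82), (0.4, [180.0, 163.0], 79)]
bowl_mid [(0.66, [194.0, 294.0], 2390), (0.27, [353.0, 134.0], 2373), (0.24, [142
[... 470 characters left out ...]
597)]
jog_pod [(0.91, [278.0, 271.0], 1279), (0.55, [213.0, 288.0], 1370), (0.45, [281.0, 260.0], 129)]
stick_knob [(0.68, [283.0, 257.0], 139), (0.48, [208.0, 271.0], 123)]
bowl_mid [(0.63, [350.0, 252.0], 1952), (0.59, [208.0, 215.0], 673)]
oil_mid [(0.97, [330.0, 329.0], 1220), (0.66, [295.0, 146.0], 8506), (0.22, [159.0, 148.0], 2163)]
stamp_mid [(0.63, [225.0, 241.0], 305)]
scraper_mid [(0.67, [210.0, 215.0], 649), (0.64, [330.0, 329.0], 1245)]
tub_mid [(0.82, [188.0, 125.0], 717)]
keeper_mid [(0.71, [159.0, 148.0], 2107), (0.21, [281.0, 273.0], 1214)]
jar_mid [(0.64, [230.0, 326.0], 603), (0.42, [185.0, 181.0], 469)]
brush_grip [(0.91, [186.0, 181.0], 437), (0.51, [227.0, 327.0], 632)]
```

View pics/scene0.png

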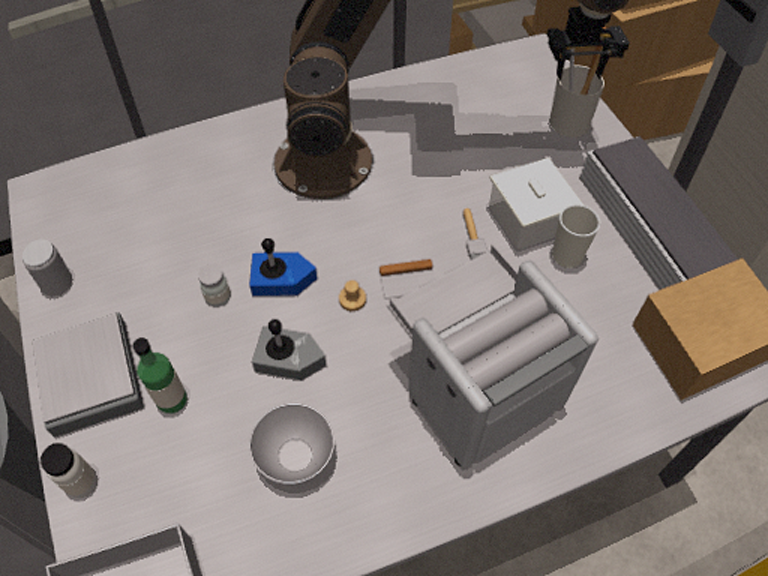

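View pics/side0.png

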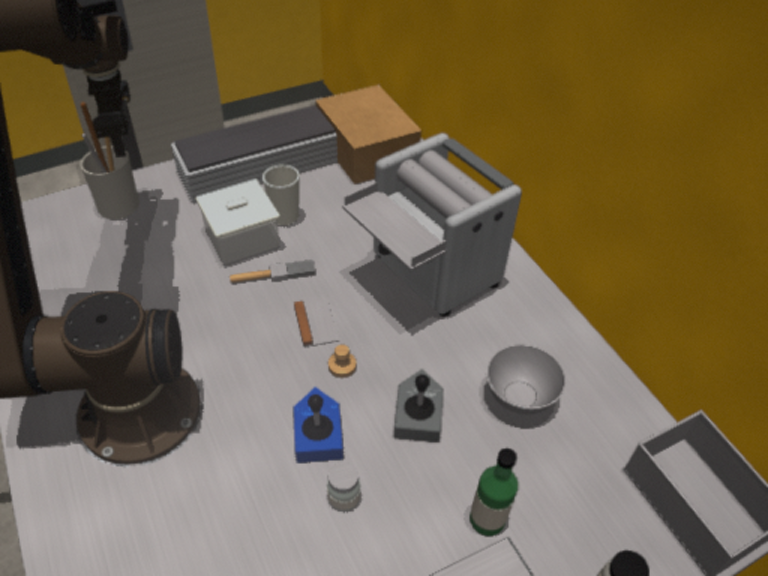

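The scene holds two look-alike pods: the grey one at scene (191,234) / side (278,271), and a blue decoy at scene (184,183) / side (213,288). I choose grey. The tray shows at scene about (300,190) and side about (265,150). Next is one close crop of both.

```bash
python3 - <<'E'
from h import *
a=eyes.read_camera("scene");b=eyes.read_camera("side")
np.save("a.npy",a,allow_pickle=True);np.save("b.npy",b,allow_pickle=True)
f=lambda c,x,y,w,h,s:cv2.resize(c["img"][y:y+h,x:x+w,::-1],None,fx=s,fy=s,interpolation=cv2.INTER_CUBIC)
top=np.hstack([f(a,250,150,100,75,4),f(b,220,110,100,75,4)])
bot=np.hstack([f(a,150,200,100,75,4),f(b,240,240,100,75,4)])
cv2.imwrite("pics/crop.png",np.vstack([top,bot]))
p,e=tri(a,(183,218),b,(281.5,254.5)); print("knob",p,e)
for n,(u,v) in dict(stamp=((236,200),(225,241)),bowl=((194,294),(350,252)),tub=((385,156),(188,125)),oil=((107,252),(330,329)),keeper=((351,134),(159,148)),brush=((314,158),(182,181)),scraper=((271,180),(204,216))).items(): print(n,*tri(a,u,b,v))
E
```

```text
knob [ 499.65682373 -259.62470935  124.13521697] 0.8697302148970764
stamp [416.11430036 -65.09624789  -2.50016517] 9.266472525769403
bowl [ 712.06060374 -302.650234     64.31351447] 5.475375474844822
tub [488.48062346 436.66179784  80.22539779] 2.762816372722905
oil [ 510.69927795 -500.79809619   94.24867028] 2.5485333526781417
keeper [351.99131903 382.05114479  62.91719689] 2.038578088607438
brush [377.59599859 228.96185581  25.08032431] 8.58601810998842
scraper [392.37516081  64.84361943   1.85333492] 5.648391321978783
```

View pics/crop.png

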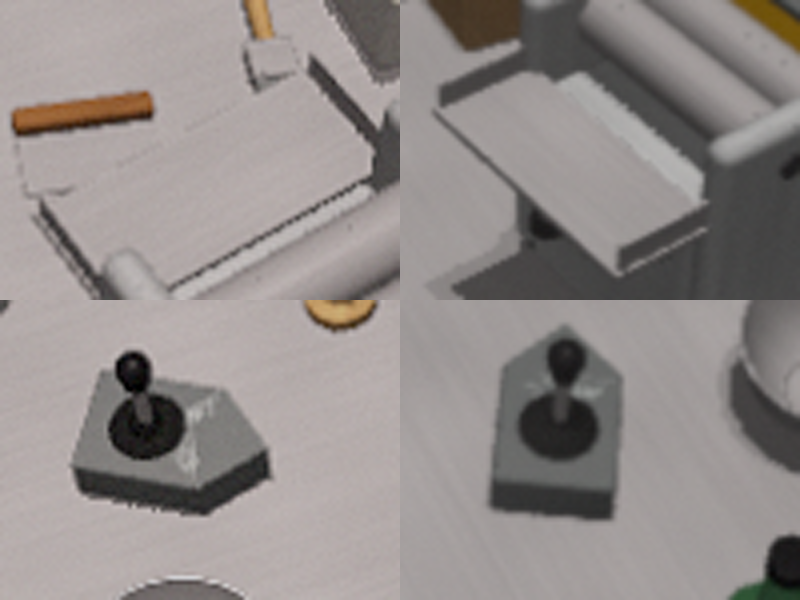

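```bash
python3 - <<'E'
from h import *
a=np.load("a.npy",allow_pickle=True).item();b=np.load("b.npy",allow_pickle=True).item()
R=atz(b,(274.5,178),200);L=atz(b,(229.3,138.2),200);print(R,L,np.linalg.norm(R-L),(R+L)/2)
for z in(234,244):
  r=atz(a,(259.5,201.5),z);l=atz(a,(328,164.5),z);print(z,r,l,np.linalg.norm(r-l),(r+l)/2)
t,u=(L-R)/np.linalg.norm(L-R),None
ax=np.array([t[1],-t[0],0]); print("x axis",ax,np.degrees(np.arctan2(ax[1],ax[0])))
mid=(R+L)/2
for o in(-45,0,45): print(o,proj(b,mid+24*ax+o*t+[0,0,-38]))
print("black",[(atz(b,(256,165.5),z)-mid)@np.c_[ax,t] for z in (165,10)])
# pod: nose dir; top face corners z=45
s=lambda x,y:(150+x/4,200+y/4); d=lambda x,y:(240+(x-400)/4,240+y/4)
print("nose scene",atz(a,s(269,452),45),"side",atz(b,d(563,326),45))
print("square corners scene",atz(a,s(100,373),45),atz(a,s(73,467),45),"side",atz(b,d(491,484),45),atz(b,d(613,492),45))
print("knob",atz(a,s(133,371),130),atz(b,d(566,361),130))
print("discs",atz(a,s(147,428),45),atz(b,d(558,430),45))
E
```

```text
[585.02469217 -51.49037957 200.        ] [539.09458402 172.39305122 200.        ] 228.54619974328878 [562.05963809  60.45133583 200.        ]
234 [593.29467774 -57.7271062  234.        ] [549.04997476 170.50857727 234.        ] 232.4846682056132 [571.17232625  56.39073554 234.        ]
244 [599.21827026 -60.18746753 244.        ] [555.37812655 165.9613026  244.        ] 230.35890352323966 [577.2981984   52.88691754 244.        ]
x axis [0.97959813 0.20096641 0.        ] 11.59347745186485
-45 [[265.53340552 170.85962796]]
0 [[256.6370603  163.00660037]]
45 [[248.02132142 155.4075469 ]]
black [array([ 13.14068116, -10.29684939]), array([118.33461987, 115.64319678])]
nose scene [ 779.59085963 -256.95027369   45.        ] side [ 423.63993487 -406.14751435   45.        ]
square corners scene [ 681.01479344 -349.97975048   45.        ] [ 741.57326516 -388.30976931   45.        ] side [ 328.88978084 -484.39097815   45.        ] [ 395.9532962  -523.35303286   45.        ]
knob [ 724.59651314 -327.35840802  130.        ] [ 387.13601703 -464.61497494  130.        ]
discs [ 732.39586252 -331.05511721   45.        ] [ 384.79067427 -470.62177612   45.        ]
```

```bash
python3 - <<'E'
from h import *
a=np.load("a.npy",allow_pickle=True).item();b=np.load("b.npy",allow_pickle=True).item()
s=lambda x,y:(150+x/4,200+(y-300)/4); d=lambda x,y:(240+(x-400)/4,240+(y-300)/4)
print("nose scene",atz(a,s(269,452),45),"side",atz(b,d(563,326),45))
print("square corners scene",atz(a,s(100,373),45),atz(a,s(73,467),45),"side",atz(b,d(491,484),45),atz(b,d(613,492),45))
print("knob",atz(a,s(133,371),130),atz(b,d(566,357),130),tri(a,s(133,371),b,d(566,357)))
print("discs",atz(a,s(147,428),45),atz(b,d(558,430),45))
save(b,"z.png",(225,130,325,205),8)
E
```

```text
nose scene [ 555.97201956 -178.54149938   45.        ] side [ 544.50682123 -185.38766165   45.        ]
square corners scene [ 442.3306804  -278.44343954   45.        ] [ 514.26349299 -321.20268862   45.        ] side [ 431.22447172 -285.75942235   45.        ] [ 506.04376217 -329.33809289   45.        ]
knob [ 502.44956703 -258.6543678   130.        ] [ 497.8020634  -262.85221919  130.        ] (array([ 499.70702884, -258.97704737,  124.79973804]), np.float64(1.4475463970521365))
discs [ 502.44518614 -258.63657877   45.        ] [ 496.00514599 -266.27285703   45.        ]
```

View pics/z.png

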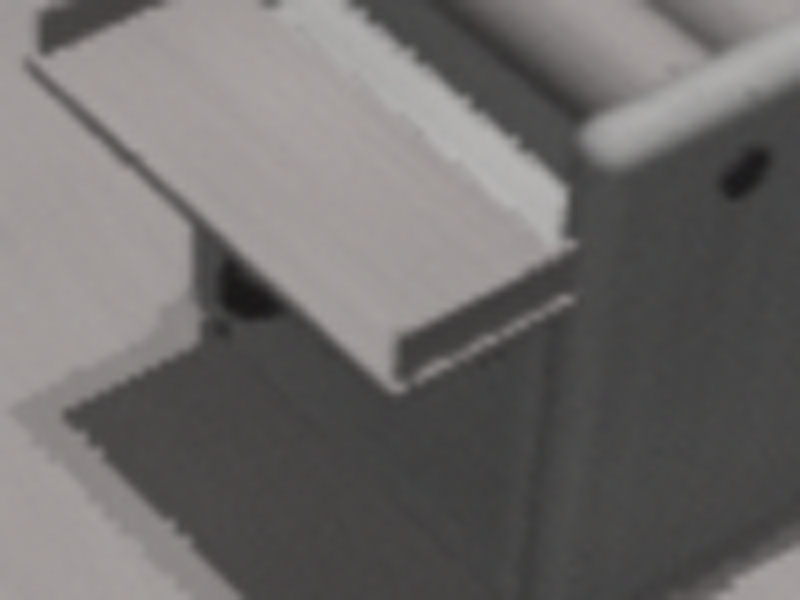

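The half-round black thing under the tray edge at side (256,166) looks like the power knob poking out. The grey pod's knob is at about (500,-260), with the nose pointing about +60° in yaw. I'll go in front of the tray and look with the wrist camera.

```bash
cat >> h.py <<'E'
from scipy.spatial.transform import Rotation as Ro
def tool(yaw,tilt):  # tilt deg from down towards heading yaw (deg)
    h=np.radians(yaw);t=np.radians(tilt)
    z=np.array([np.sin(t)*np.cos(h),np.sin(t)*np.sin(h),-np.cos(t)]); y=np.array([-np.sin(h),np.cos(h),0])
    return np.c_[np.cross(y,z),y,z]
def go(pos,R,p0=None,R0=None):
    s=readout.state()
    if R0 is None: R0=Ro.from_euler("xyz",s["tcp_rot"]).as_matrix()
    if p0 is None: p0=s["eef_pos"]
    r=Ro.from_matrix(R0.T@R).as_rotvec(degrees=True); d=R0.T@(np.array(pos)-p0)/1000
    print("turn",np.round(r,1).tolist(),"shift",np.round(d,4).tolist(),"n",max(np.linalg.norm(r)/10.7,np.linalg.norm(d)/.0625))
E
python3 - <<'E'
from h import *
go((430,240,260),tool(11.3,20))
E
```

```text
turn [-4.4, -19.7, -24.8] shift [-0.3604, -0.2894, -0.0454] n 7.430749330562247
```

>>> move_arm([
  [[-4.4, -19.7, -24.8], [-0.36, -0.289, -0.045], -1],
  [[-4.4, -19.7, -24.8], [-0.36, -0.289, -0.045], -1],
  [[-4.4, -19.7, -24.8], [-0.36, -0.289, -0.045], -1],
  [[-4.4, -19.7, -24.8], [-0.36, -0.289, -0.045], -1],
  [[-4.4, -19.7, -24.8], [-0.36, -0.289, -0.045], -1],
])

```text
t: 1.92
eef_pos: [338.7, 358.7, 245.5]
tcp_rot: [3.141, 0.35, -2.944]
ft_force: [0.6, 0.3, -0.0]
opening: 0.532
grip_force: 0.0
```

```bash
python3 - <<'E'
from h import *
print(readout.state())
go((440,33,200),tool(11.3,45))
E
```

```text
{'t': 1.925, 'joints': array([ 0.78489731,  0.18027947,  2.00824607, -0.30618705,  0.68039229,
       -0.77111355]), 'qvel': array([-1.15808349, -0.31191476,  0.26961558,  0.39727838, -0.26632926,
       -1.38347529]), 'tau': array([ 11.54058427, -37.01635838, -22.84474611,  -1.16369337,
        -0.05722433,   2.46646017]), 'eef_pos': array([338.72426387, 358.66488701, 245.47287391]), 'tcp_rot': array([ 3.14080067,  0.35049724, -2.94407072]), 'ft_force': array([ 0.57457942,  0.27357323, -0.02890364]), 'moment': array([ 0.02144884,  0.18263322, -0.08325666]), 'grip_force': 0.0, 'opening': 0.5324344187830177}
turn [0.1, -24.9, 0.0] shift [-0.0176, -0.3393, 0.0546] n 5.5050737468511235
```

>>> move_arm([
  [[0, -25, 0], [-0.018, -0.34, 0.055], -1],
  [[0, -25, 0], [-0.018, -0.34, 0.055], -1],
  [[0, -25, 0], [-0.018, -0.34, 0.055], -1],
  [[0, -25, 0], [-0.018, -0.34, 0.055], -1],
  [[0, -25, 0], [-0.018, -0.34, 0.055], -1],
])

```text
t: 2.55
eef_pos: [412.0, 135.0, 264.1]
tcp_rot: [-3.089, 0.756, -2.951]
ft_force: [0.7, 0.7, 0.4]
opening: 0.024
grip_force: 0.0
```

```bash
python3 - <<'E'
from h import *
c=eyes.read_camera("wrist"); save(c,"w1.png",s=1.5)
s=readout.state(); print({k:np.round(s[k],3).tolist() for k in("t","joints","eef_pos","tcp_rot","qvel")})
print(np.round(c["extrinsics"],2))
m=np.array([566,58,200]);ax=np.array([np.cos(.197),np.sin(.197),0]);t=np.array([-ax[1],ax[0],0])
print(proj(c,[m,m+120*t,m-120*t,m+24*ax+[0,0,-40]]))
for k in("sheeter","switch"): print([(r["score"],r["uv"]) for r in eyes.cut_out(c,k)])
E
```

```text
{'t': 2.6, 'joints': [0.201, -0.024, 2.382, -1.134, 0.066, -0.431], 'eef_pos': [412.763, 134.866, 264.155], 'tcp_rot': [-3.088, 0.756, -2.95], 'qvel': [0.08, 0.012, -0.015, -0.001, -0.016, 0.074]}
[[-1.5000e-01 -5.0000e-01 -8.5000e-01  2.4016e+02]
 [ 9.9000e-01 -1.1000e-01 -1.1000e-01  1.1083e+02]
 [-4.0000e-02 -8.6000e-01  5.1000e-01  3.3347e+02]
 [ 0.0000e+00  0.0000e+00  0.0000e+00  1.0000e+00]]
[[161.60397327 233.2412983 ]
 [269.68831588 235.34987655]
 [ 60.95335467 230.75840109]
 [172.90693604 211.48082174]]
[(0.69, [165.1, 214.9])]
[(0.78, [169.4, 208.5]), (0.25, [475.7, 157.6])]
```

View pics/w1.png

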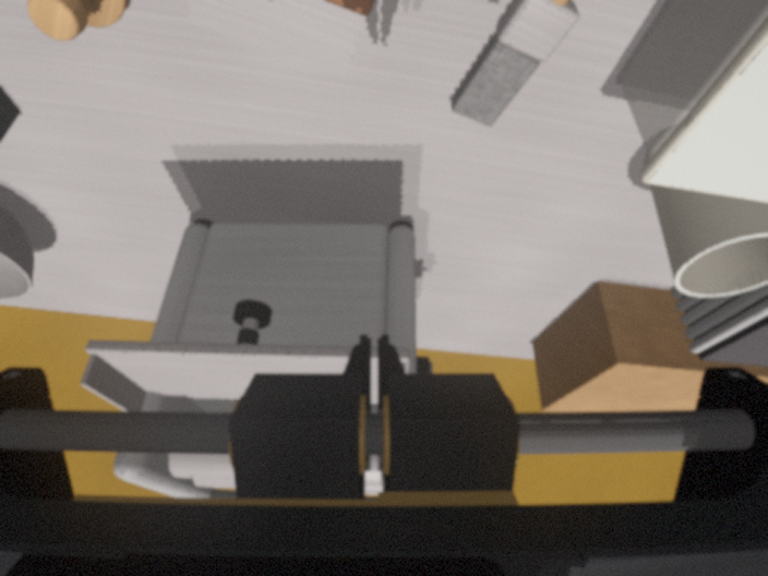

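The wrist view shows the black knob under the tray at (169,208), with the front edge's underside at about row 229. Next I compute its position.

```bash
python3 - <<'E'
from h import *
c=eyes.read_camera("wrist");b=np.load("b.npy",allow_pickle=True).item()
ax=np.array([np.cos(.2),np.sin(.2),0]);t=np.array([-ax[1],ax[0],0])
for uv in((62,229),(167,229.5),(210,231)):print("edge",atz(c,(uv),200))
for uv in((169,206),):
  print("tri",tri(c,uv,b,(256.5,166)))
  for z in(155,160,165,170,175):print(z,atz(c,uv,z))
save(c,"w2.png",(130,180,230,255),8)
E
```

```text
edge [583.95735741 -52.11512378 200.        ]
edge [554.61739882  68.5169149  200.        ]
edge [547.21549433 114.67233125 200.        ]
tri (array([583.34500806,  60.89668492, 155.26168435]), np.float64(2.612661402473975))
155 [586.25695531  61.24265247 155.        ]
160 [576.57828694  62.68505937 160.        ]
165 [566.89961856  64.12746626 165.        ]
170 [557.22095018  65.56987315 170.        ]
175 [547.54228181  67.01228004 175.        ]
```

View pics/w2.png

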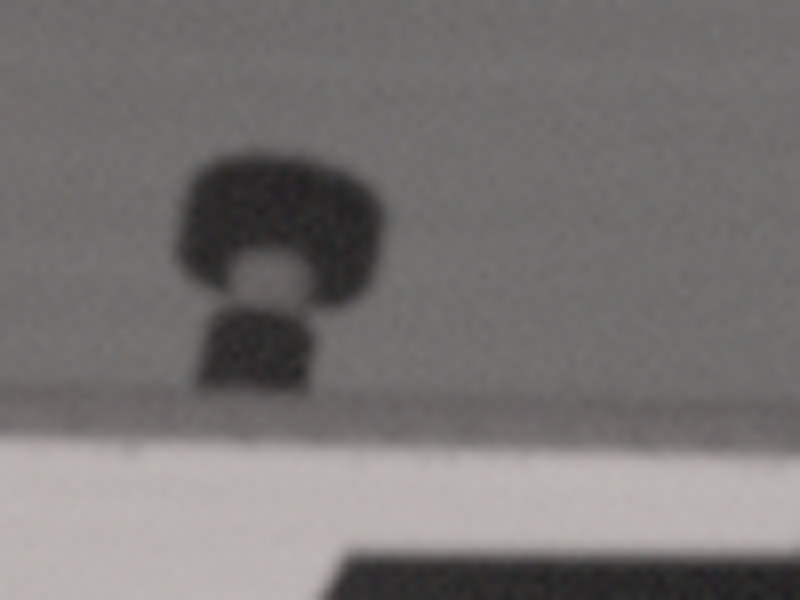

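```bash
python3 - <<'E'
from h import *
c=eyes.read_camera("wrist");b=np.load("b.npy",allow_pickle=True).item()
h=np.radians(12);ax=np.array([np.cos(h),np.sin(h),0]);t=np.array([-ax[1],ax[0],0]);m=np.array([560,64.,200])
g=np.linspace(0,2*np.pi,60)
from itertools import product
def pr(c,l,x,z,dz=12):
    P=np.vstack([m+(x+15*np.cos(g))[:,None]*ax+(l+15*np.sin(g))[:,None]*t+[0,0,zz-200] for zz in(z,z+dz)])
    q=proj(c,P); return q[:,0].min(),q[:,0].max(),q[:,1].min(),q[:,1].max()
print("want wrist 152.5 178.1 198.8 218.3(top hidden?); side left 252.5 bottom 169.7; edge proj",proj(c,[m,m-120*t]),proj(b,[m,m-120*t,m+120*t]))
best=sorted((sum((np.array(pr(c,l,24,z))[:3]-[152.5,178.1,198.8])**2),l,z) for l,z in product(range(-30,31,2),range(150,172,1)))[:4];print(best)
for _,l,z in best[:1]: print(pr(c,l,24,z),pr(b,l,24,z),m+24*ax+l*t)
E
```

```text
want wrist 152.5 178.1 198.8 218.3(top hidden?); side left 252.5 bottom 169.7; edge proj [[162.1575166  231.10445354]
 [ 60.08647971 229.21691442]] [[249.85046357 156.73343439]
 [274.77803726 178.41239803]
 [227.02395083 136.92691844]]
[(np.float64(0.39204614037986313), -10, 154), (np.float64(0.9040430588685683), -10, 155), (np.float64(1.0032466134039386), -10, 153), (np.float64(2.54844336809738), -10, 156)]
(np.float64(152.277310341955), np.float64(178.68504853100697), np.float64(198.8131785031868), np.float64(218.96004508715237)) (np.float64(252.73089435957425), np.float64(262.23830753355145), np.float64(160.06511389615855), np.float64(169.26336191582106)) [585.55465933  59.20840457 200.        ]
```

```bash
python3 - <<'E'
from h import *
go((500,42,130),tool(12,35))
E
```

```text
turn [-3.3, 8.3, -0.8] shift [0.0429, -0.1053, 0.149] n 2.9989802680814166
```

>>> move_arm([
  [[-3.3, 8.3, -0.8], [0.043, -0.105, 0.149], -1],
  [[-3.3, 8.3, -0.8], [0.043, -0.105, 0.149], -1],
  [[-3.3, 8.3, -0.8], [0.043, -0.105, 0.149], -1],
  [[-3.3, 8.3, -0.8], [0.043, -0.105, 0.149], -1],
  [[-3.3, 8.3, -0.8], [0.043, -0.105, 0.149], -1],
])

```text
t: 3.42
eef_pos: [429.0, 101.5, 219.7]
tcp_rot: [-3.083, 0.598, -2.938]
ft_force: [-0.6, -0.4, 0.7]
opening: 0.001
grip_force: 0.0
```

```bash
python3 - <<'E'
from h import *
s=readout.state(); print({k:np.round(s[k],3).tolist() for k in("t","joints","eef_pos","tcp_rot","ft_force")})
go((500,42,130),tool(12,35))
go((574.7,57,135),tool(12,45))
E
```

```text
{'t': 3.425, 'joints': [0.073, 0.075, 2.349, 0.132, 0.118, -1.81], 'eef_pos': [429.027, 101.481, 219.727], 'tcp_rot': [-3.083, 0.598, -2.938], 'ft_force': [-0.615, -0.425, 0.668]}
turn [-3.5, -0.7, -0.2] shift [0.0031, -0.0662, 0.1106] n 2.0630750977179204
turn [-3.6, -10.7, 0.1] shift [-0.0627, -0.0644, 0.1493] n 2.788676816680366
```

>>> move_arm([
  [[-3.5, -0.7, -0.2], [0.003, -0.066, 0.111], -1],
  [[-3.5, -0.7, -0.2], [0.003, -0.066, 0.111], -1],
  [[-3.5, -0.7, -0.2], [0.003, -0.066, 0.111], -1],
  [[-3.5, -0.7, -0.2], [0.003, -0.066, 0.111], -1],
  [[-3.5, -0.7, -0.2], [0.003, -0.066, 0.111], -1],
])

```text
t: 4.05
eef_pos: [513.4, 58.5, 169.8]
tcp_rot: [-3.116, 0.544, -2.944]
ft_force: [0.2, 0.3, 0.2]
opening: 0.004
grip_force: 0.0
```

```bash
python3 - <<'E'
from h import *
s=readout.state(); print({k:np.round(s[k],3).tolist() for k in("t","joints","eef_pos","tcp_rot","ft_force")})
go((540,49,135),tool(12,45))
go((574.7,57,135),tool(12,45))
E
```

```text
{'t': 4.05, 'joints': [-0.075, 0.283, 2.231, 0.884, 0.149, -2.684], 'eef_pos': [513.41, 58.515, 169.789], 'tcp_rot': [-3.116, 0.544, -2.944], 'ft_force': [0.247, 0.325, 0.238]}
turn [-1.9, -13.8, -0.4] shift [-0.0027, -0.0135, 0.0427] n 1.3063318871926903
turn [-1.9, -13.8, -0.4] shift [-0.0332, -0.0119, 0.061] n 1.3063318871926903
```

```bash
cat > kin.py <<'E'
from h import *
from scipy.optimize import least_squares
D=[([1.22436,.49156,1.5595,0,1.09169,-.10559],(148.95,606.72,214.04),(-3.1404,-.0001,2.9007)),
([.78490,.18028,2.00825,-.30619,.68039,-.77111],(338.7,358.7,245.5),(3.1408,.3505,-2.944)),
([.201,-.024,2.382,-1.134,.066,-.431],(412.763,134.866,264.155),(-3.088,.756,-2.95)),
([.073,.075,2.349,.132,.118,-1.81],(429.03,101.48,219.73),(-3.083,.598,-2.938)),
([-.075,.283,2.231,.884,.149,-2.684],(513.41,58.515,169.789),(-3.116,.544,-2.944))]
rz=lambda a:Ro.from_euler("z",a).as_matrix(); ry=lambda a:Ro.from_euler("y",a).as_matrix()
def fk(q,k):
    a,h,L1,e,L2,d=k; R=rz(q[0]); p=R@[a,0,h]; R=R@ry(q[1]); p=p+R@[0,0,L1]; R=R@ry(q[2]); p=p+R@[e,0,L2]
    R=R@rz(q[3])@ry(q[4]); p=p+R@[0,0,d]; return p,R@rz(q[5]+np.pi/2)
K=least_squares(lambda k:np.concatenate([fk(q,k)[0]-p for q,p,_ in D]),[0,180,500,0,500,250]).x
lo=np.array([-3.1,-.84,.05,-1.13,.06,-2.69])+.02; hi=np.array([3.1,2.19,2.79,4.28,2.93,2.69])-.02
def ik(p,R,q0):
    f=lambda q:np.r_[(fk(q,K)[0]-p)/100,3*Ro.from_matrix(R.T@fk(q,K)[1]).as_rotvec()]
    r=least_squares(f,np.clip(q0,lo,hi),bounds=(lo,hi)); return r.x,r.cost
if __name__=="__main__":
    print(np.round(K,1))
    for q,p,o in D: P,R=fk(q,K); print(np.round(P-p,1),np.degrees((Ro.from_matrix(R).inv()*Ro.from_euler("xyz",o)).magnitude()))
    for flip in(0,180):
      for hd in(5.7,12):
        for tilt in(25,30,35,40,45,55,65,80):
          for z in(130,159):
            R=tool(hd,tilt)@rz(np.radians(flip)); best=min((ik(np.array([574.7,57,z]),R,[.1,.4,2,j4,.3,j6]) for j4 in(0,3.1) for j6 in(-1.7,1.4)),key=lambda x:x[1])
            if best[1]<1e-4: print(flip,hd,tilt,z,np.round(best[0],2))
E
python3 kin.py
```

```text
[ 97.  109.4 517.3  17.8 324.2 181.8]
[ 61.7 -23.3   4.2] 0.003785665376393654
[ 36.4 -32.7  -0.1] 0.003978911840961299
[  6.1 -60.6 -11.8] 0.01923022874654202
[  7.8 -66.7  -0.3] 0.030153666119216296
[ -4.2 -75.9   8. ] 0.05538787670888556
0 5.7 25 130 [ 0.1   0.47  2.07  0.    0.17 -1.57]
0 5.7 25 159 [ 0.1   0.41  2.03  0.    0.26 -1.57]
0 5.7 30 159 [ 0.1   0.41  2.08  0.    0.13 -1.57]
0 5.7 35 130 [0.1  0.47 2.16 3.14 0.1  1.57]
0 5.7 40 130 [0.1  0.48 2.21 3.14 0.25 1.57]
0 5.7 40 159 [0.1  0.41 2.17 3.14 0.14 1.57]
0 5.7 45 130 [0.1  0.49 2.26 3.14 0.39 1.57]
0 5.7 45 159 [0.1  0.42 2.22 3.14 0.29 1.57]
0 5.7 55 130 [0.1  0.54 2.34 3.14 0.71 1.57]
0 5.7 55 159 [0.1  0.46 2.31 3.14 0.59 1.57]
0 5.7 65 130 [0.1  0.62 2.42 3.14 1.03 1.57]
0 5.7 65 159 [0.1  0.53 2.39 3.14 0.91 1.57]
0 5.7 80 130 [0.1  0.77 2.5  3.14 1.52 1.57]
0 5.7 80 159 [0.1  0.67 2.48 3.14 1.4  1.57]
0 12 25 130 [ 0.08  0.47  2.06  0.3   0.18 -1.98]
0 12 25 159 [ 0.08  0.42  2.03  0.2   0.27 -1.88]
0 12 30 130 [ 0.08  0.47  2.11  0.99  0.08 -2.67]
0 12 30 159 [ 0.08  0.41  2.07  0.45  0.15 -2.13]
0 12 35 130
[... 1304 characters left out ...]
0.08 0.47 2.11 0.99 0.08 0.46]
180 12 30 159 [0.08 0.41 2.07 0.45 0.15 1.02]
180 12 35 130 [ 0.07  0.47  2.16  2.47  0.12 -1.01]
180 12 35 159 [ 0.07  0.41  2.12  1.54  0.08 -0.08]
180 12 40 130 [ 0.07  0.48  2.21  2.78  0.26 -1.33]
180 12 40 159 [ 0.07  0.41  2.17  2.56  0.16 -1.11]
180 12 45 130 [ 0.07  0.49  2.25  2.88  0.4  -1.43]
180 12 45 159 [ 0.07  0.43  2.22  2.79  0.3  -1.34]
180 12 55 130 [ 0.06  0.54  2.34  2.95  0.71 -1.51]
180 12 55 159 [ 0.06  0.46  2.31  2.92  0.6  -1.47]
180 12 65 130 [ 0.05  0.62  2.42  2.98  1.03 -1.55]
180 12 65 159 [ 0.05  0.53  2.38  2.96  0.91 -1.53]
180 12 80 130 [ 0.05  0.77  2.49  2.98  1.52 -1.59]
180 12 80 159 [ 0.05  0.67  2.47  2.98  1.4  -1.57]
```

>>> move_arm([
  [[0, 10, 0], [-0.027, 0, -0.042], -1],
  [[0, 10, 0], [-0.027, 0, -0.042], -1],
  [[0, 10, 0], [-0.027, 0, -0.042], -1],
])

```text
t: 4.42
eef_pos: [512.7, 59.8, 221.6]
tcp_rot: [-3.114, 0.368, -2.947]
ft_force: [0.3, -0.1, -1.2]
opening: 0.003
grip_force: 0.0
```

>>> move_arm([
  [[0, 0, 53], [0, 0, 0], -1],
  [[0, 0, 53], [0, 0, 0], -1],
  [[0, 0, 53], [0, 0, 0], -1],
  [[0, 0, 53], [0, 0, 0], -1],
  [[0, 0, 53], [0, 0, 0], -1],
])

```text
t: 5.05
eef_pos: [512.6, 60.5, 220.9]
tcp_rot: [2.853, 0.237, 2.367]
ft_force: [0.3, -0.2, 0.1]
opening: 0.008
grip_force: 0.0
```

>>> move_arm([
  [[0, 0, 53], [0, 0, 0], -1],
  [[0, 0, 53], [0, 0, 0], -1],
  [[0, 0, 53], [0, 0, 0], -1],
  [[0, 0, 53], [0, 0, 0], -1],
  [[0, 0, 53], [0, 0, 0], -1],
])

```text
t: 5.68
eef_pos: [512.6, 60.5, 220.9]
tcp_rot: [2.778, -0.08, 1.491]
ft_force: [0.1, 0.6, -0.1]
opening: 0.005
grip_force: 0.0
```

>>> move_arm([
  [[0, 0, 53], [0, 0, 0], -1],
  [[0, 0, 53], [0, 0, 0], -1],
  [[0, 0, 53], [0, 0, 0], -1],
  [[0, 0, 53], [0, 0, 0], -1],
  [[0, 0, 53], [0, 0, 0], -1],
])

```text
t: 6.3
eef_pos: [512.7, 60.5, 220.9]
tcp_rot: [2.982, -0.337, 0.579]
ft_force: [0.3, -0.7, 0.1]
opening: 0.003
grip_force: 0.0
```

```bash
sed -i 's/a,h,L1,e,L2,d=k/a,h,L1,e,L2,d,b=k/; s/R@\[a,0,h\]/R@[a,b,h]/; s/\[0,180,500,0,500,250\]/[0,180,500,0,500,250,60]/' kin.py; sed -i '/^    for flip/,$d' kin.py; python3 kin.py; python3 - <<'E'
from kin import *
s=readout.state(); print({k:np.round(s[k],3).tolist() for k in("t","joints","eef_pos","tcp_rot","ft_force")})
F=rz(np.pi)
for tilt in(45,50,60):
  for p in((520,46,180),(500,42,135),(574.7,57,130),(574.7,57,160)):
    print(tilt,p,np.round(ik(np.array(p),tool(12,tilt)@F,[.05,.4,2.2,2.9,.3,-1.5]),3) if 0 else [np.round(v,4) for v in ik(np.array(p),tool(12,tilt)@F,[.05,.4,2.2,2.9,.3,-1.5])])
go((500,42,190),tool(12,50)@F)
E
```

```text
[  1.6 194.9 586.3  42.8 409.4 270.6  65.8]
[ 0.1 -0.  -0. ] 0.003785665376393654
[-0.1  0.   0. ] 0.003978911840961299
[ 0.  -0.1  0. ] 0.01923022874654202
[ 0.1  0.1 -0. ] 0.030153666119216296
[-0.   0.1 -0. ] 0.05538787670888556
{'t': 6.3, 'joints': [-0.043, 0.213, 2.052, 0.125, 0.514, 0.879], 'eef_pos': [512.653, 60.536, 220.92], 'tcp_rot': [2.982, -0.337, 0.579], 'ft_force': [0.286, -0.729, 0.147]}
45 (520, 46, 180) [array([-0.1803,  0.3023,  2.3616,  2.3316,  0.38  , -1.0805]), np.float64(0.0)]
45 (500, 42, 135) [array([-0.2048,  0.4122,  2.4558,  2.5592,  0.5439, -1.3591]), np.float64(0.0)]
45 (574.7, 57, 130) [array([-0.1261,  0.4726,  2.2846,  2.5596,  0.4373, -1.275 ]), np.float64(0.0)]
45 (574.7, 57, 160) [array([-0.1261,  0.4027,  2.2592,  2.4226,  0.3613, -1.1264]), np.float64(0.0)]
50 (520, 46, 180) [array([-0.1998,  0.3342,  2.4164,  2.4961,  0.5313, -1.2668]), np.float64(0.0)]
50 (500, 42, 135) [array([-0.2269,  0.4621,  2.5099,  2.6294,  0.7217, -1.4627]), np.float64(0.0)]
50 (574.7, 57, 130) [array([-0.1404,  0.5063,  2.3344,  2.6555,  0.5967, -1.3891]), np.float64(0.0)]
50 (574.7, 57, 160) [array([-0.1404,  0.4306,  2.3109,  2.5747,  0.5108, -1.2942]), np.float64(0.0)]
60 (520, 46, 180) [array([-0.2377,  0.4388,  2.5194,  2.6362,  0.8841, -1.4687]), np.float64(0.0)]
60 (500, 42, 135) [array([-0.2703,  0.6115,  2.6102,  2.6812,  1.1186, -1.6119]), np.float64(0.0)]
60 (574.7, 57, 130) [array([-0.1677,  0.6057,  2.4223,  2.7363,  0.9421, -1.5192]), np.float64(0.0)]
60 (574.7, 57, 160) [array([-0.1677,  0.5182,  2.4041,  2.7015,  0.8458, -1.4636]), np.float64(0.0)]
turn [-3.3, 28.8, 19.9] shift [-0.0298, 0.005, 0.0234] n 3.286811730425969
```

>>> move_arm([
  [[-3.3, 28.8, 19.9], [-0.03, 0.005, 0.023], -1],
  [[-3.3, 28.8, 19.9], [-0.03, 0.005, 0.023], -1],
  [[-3.3, 28.8, 19.9], [-0.03, 0.005, 0.023], -1],
  [[-3.3, 28.8, 19.9], [-0.03, 0.005, 0.023], -1],
  [[-3.3, 28.8, 19.9], [-0.03, 0.005, 0.023], -1],
])

```text
t: 6.92
eef_pos: [499.6, 61.8, 191.9]
tcp_rot: [3.129, -0.672, 0.415]
ft_force: [-0.0, 0.4, 0.3]
opening: 0.004
grip_force: 0.0
```

>>> move_arm([
  [[0, 0, 0], [0, 0, 0], -1],
  [[0, 0, 0], [0, 0, 0], -1],
])

```text
t: 7.18
eef_pos: [500.3, 61.4, 191.9]
tcp_rot: [3.128, -0.67, 0.416]
ft_force: [0.1, -0.2, -0.2]
opening: 0.004
grip_force: 0.0
```

```bash
python3 - <<'E'
from kin import *
s=readout.state(); print({k:np.round(s[k],3).tolist() for k in("t","joints","eef_pos","tcp_rot","ft_force")})
F=rz(np.pi)
go((500,42,190),tool(12,50)@F)
go((500,42,130),tool(12,50)@F)
E
```

```text
{'t': 7.175, 'joints': [-0.203, 0.238, 2.295, 1.493, 0.358, -0.424], 'eef_pos': [500.323, 61.366, 191.892], 'tcp_rot': [3.128, -0.67, 0.416], 'ft_force': [0.106, -0.154, -0.184]}
turn [-7.5, 11.5, 8.6] shift [-0.0075, 0.0176, -0.0033] n 1.5174824830678553
turn [-7.5, 11.5, 8.6] shift [-0.0448, 0.017, 0.0437] n 1.5174824830678553
```

>>> move_arm([
  [[-7.5, 11.5, 8.6], [-0.045, 0.017, 0.044], -1],
  [[-7.5, 11.5, 8.6], [-0.045, 0.017, 0.044], -1],
  [[-7.5, 11.5, 8.6], [-0.045, 0.017, 0.044], -1],
  [[-7.5, 11.5, 8.6], [-0.045, 0.017, 0.044], -1],
  [[-7.5, 11.5, 8.6], [-0.045, 0.017, 0.044], -1],
])

```text
t: 7.8
eef_pos: [499.8, 42.5, 128.4]
tcp_rot: [-3.136, -0.872, 0.204]
ft_force: [0.2, 0.5, 0.1]
opening: 0.007
grip_force: 0.0
```

```bash
python3 - <<'E'
from kin import *
s=readout.state(); print({k:np.round(s[k],3).tolist() for k in("t","joints","eef_pos","tcp_rot","ft_force")})
F=rz(np.pi)
go((500,42,130),tool(12,50)@F)
go((574.7,57,132),tool(12,50)@F)
E
```

```text
{'t': 7.8, 'joints': [-0.228, 0.483, 2.514, 2.639, 0.743, -1.476], 'eef_pos': [499.809, 42.455, 128.386], 'tcp_rot': [-3.136, -0.872, 0.204], 'ft_force': [0.224, 0.476, 0.072]}
turn [-0.1, 0.1, -0.2] shift [0.0013, 0.0005, -0.001] n 0.027003680054901526
turn [-0.1, 0.1, -0.2] shift [0.0519, 0.0013, 0.0561] n 1.2220140992148167
```

>>> move_arm([
  [[0, 0, 0], [0.026, 0.0005, 0.028], -1],
  [[0, 0, 0], [0.052, 0.001, 0.056], -1],
  [[0, 0, 0], [0.052, 0.001, 0.056], -1],
])

```text
t: 8.18
eef_pos: [576.5, 57.8, 133.9]
tcp_rot: [-3.139, -0.875, 0.209]
ft_force: [0.1, -0.4, -1.0]
opening: 0.004
grip_force: 0.0
```

```bash
python3 - <<'E'
from kin import *
s=readout.state(); print({k:np.round(s[k],3).tolist() for k in("t","eef_pos","tcp_rot","ft_force")})
a=eyes.read_camera("side"); b=eyes.read_camera("wrist")
cv2.imwrite("pics/p1.png",np.hstack([cv2.resize(a["img"][130:205,225:325,::-1],None,fx=4,fy=4),cv2.resize(b["img"][:,:,::-1],(400,300))]))
E
```

```text
{'t': 8.175, 'eef_pos': [576.452, 57.762, 133.888], 'tcp_rot': [-3.139, -0.875, 0.209], 'ft_force': [0.134, -0.362, -1.006]}
```

View pics/p1.png

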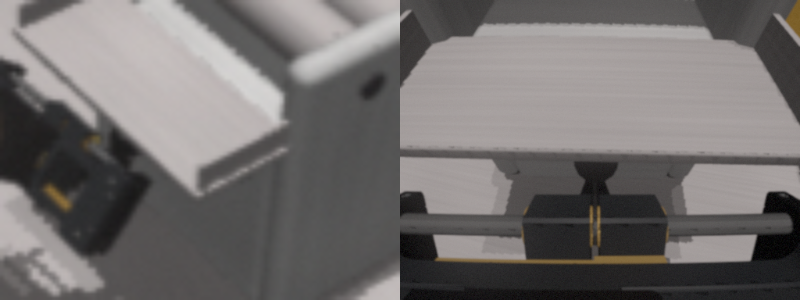

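The wrist view shows the knob (596,165) centred above the shut finger tips (595). I'll press up slowly.

>>> move_arm([
  [[0, 0, 0], [0.0038, 0, -0.0032], -1],
  [[0, 0, 0], [0.0077, 0, -0.0064], -1],
  [[0, 0, 0], [0.0077, 0, -0.0064], -1],
])

```text
t: 8.65
eef_pos: [574.4, 55.9, 143.4]
tcp_rot: [-3.139, -0.872, 0.205]
ft_force: [-4.1, -0.0, -2.0]
opening: 0.004
grip_force: 1.8
```

>>> move_arm([
  [[0, 0, 0], [0.0008, 0, -0.0006], -1],
  [[0, 0, 0], [0.0015, 0, -0.0013], -1],
  [[0, 0, 0], [0.0015, 0, -0.0013], -1],
])

```text
t: 9.02
eef_pos: [574.7, 56.0, 144.9]
tcp_rot: [-3.139, -0.872, 0.205]
ft_force: [-5.7, 0.1, -3.6]
opening: 0.003
grip_force: 3.3
```

>>> move_arm([
  [[0, 0, 0], [0.0008, 0, -0.0006], -1],
  [[0, 0, 0], [0.0015, 0, -0.0013], -1],
  [[0, 0, 0], [0.0015, 0, -0.0013], -1],
])

```text
t: 9.4
eef_pos: [574.7, 56.0, 146.8]
tcp_rot: [-3.139, -0.872, 0.205]
ft_force: [-5.9, 1.0, -3.5]
opening: 0.007
grip_force: 3.2
```

>>> move_arm([
  [[0, 0, 0], [0.0008, 0, -0.0006], -1],
  [[0, 0, 0], [0.0015, 0, -0.0013], -1],
  [[0, 0, 0], [0.0015, 0, -0.0013], -1],
])

```text
t: 9.78
eef_pos: [574.3, 55.9, 148.0]
tcp_rot: [-3.139, -0.87, 0.205]
ft_force: [-3.9, 1.2, -15.4]
opening: 0.001
grip_force: 6.8
```

```bash
python3 - <<'E'
from kin import *
s=readout.state(); print({k:np.round(s[k],3).tolist() for k in("t","eef_pos","tcp_rot","ft_force","moment")})
a=eyes.read_camera("side"); b=eyes.read_camera("wrist")
cv2.imwrite("pics/p2.png",np.hstack([cv2.resize(a["img"][140:190,225:275,::-1],None,fx=8,fy=8,interpolation=2),cv2.resize(b["img"][180:280,206:306,::-1],(400,400),interpolation=2)]))
m=np.array([560,64.,200]);h=np.radians(12);ax=np.array([np.cos(h),np.sin(h),0])
k=np.array([585.5,59.2,0]); print(proj(b,[m,k+[0,0,156],k+[0,0,166],k+[0,0,200],s["eef_pos"]]))
R=Ro.from_euler("xyz",s["tcp_rot"]).as_matrix();E=np.array(b["extrinsics"]);print("cam in tool",R.T@(E[:3,3]-s["eef_pos"]))
E
```

```text
{'t': 9.775, 'eef_pos': [574.262, 55.947, 148.021], 'tcp_rot': [-3.139, -0.87, 0.205], 'ft_force': [-3.935, 1.216, -15.415], 'moment': [-0.571, 2.961, 0.183]}
[[224.17997883 212.50622311]
 [247.67942949 215.44474442]
 [247.57056393 206.68157503]
 [247.11032782 169.49941208]
 [249.16577606 238.9432338 ]]
cam in tool [ 7.59830443e+01  9.93565187e-02 -1.69727071e+02]
```

View pics/p2.png

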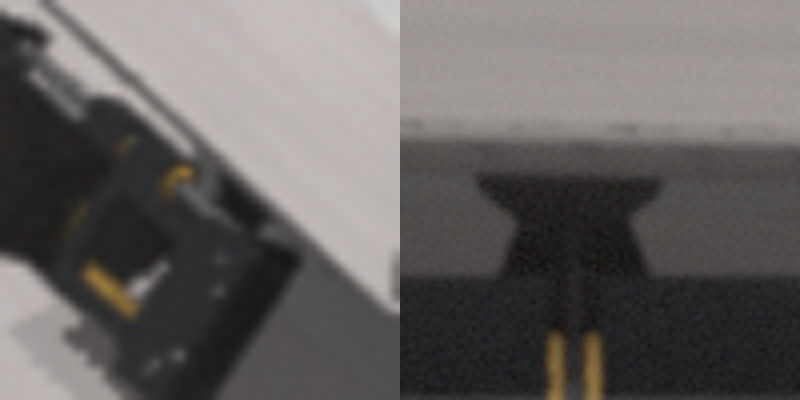

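>>> move_arm([
  [[0, 0, 0], [0, 0, 0], -1],
])

```text
t: 10.0
eef_pos: [574.3, 56.0, 148.2]
tcp_rot: [-3.139, -0.87, 0.205]
ft_force: [-4.1, 0.5, -18.9]
opening: 0.006
grip_force: 8.5
```

>>> move_arm([
  [[0, 0, 0], [0.0004, 0, -0.0003], -1],
  [[0, 0, 0], [0.0004, 0, -0.0003], -1],
])

```text
t: 10.25
eef_pos: [574.2, 55.9, 148.5]
tcp_rot: [-3.139, -0.87, 0.205]
ft_force: [-4.0, 0.8, -25.4]
opening: 0.001
grip_force: 10.7
```

The force rises steeply, so this is a firm stop. I'll lower the tool and look to check.

>>> move_arm([
  [[0, 0, 0], [-0.0054, 0, 0.0045], -1],
  [[0, 0, 0], [-0.0115, 0, 0.0096], -1],
  [[0, 0, 0], [-0.0115, 0, 0.0096], -1],
])

```text
t: 10.62
eef_pos: [576.5, 55.9, 135.7]
tcp_rot: [-3.14, -0.877, 0.205]
ft_force: [-0.5, 0.6, 0.4]
opening: 0.006
grip_force: 0.0
```

```bash
python3 - <<'E'
from kin import *
s=readout.state(); print({k:np.round(s[k],3).tolist() for k in("t","eef_pos","tcp_rot","ft_force","moment")})
b=eyes.read_camera("wrist"); a=eyes.read_camera("side")
cv2.imwrite("pics/p3.png",np.hstack([cv2.resize(a["img"][140:190,225:275,::-1],None,fx=8,fy=8,interpolation=2),cv2.resize(b["img"][180:280,206:306,::-1],(400,400),interpolation=2)]))
E
```

```text
{'t': 10.625, 'eef_pos': [576.49, 55.898, 135.737], 'tcp_rot': [-3.14, -0.877, 0.205], 'ft_force': [-0.48, 0.577, 0.393], 'moment': [-0.127, 0.546, 0.049]}
```

View pics/p3.png

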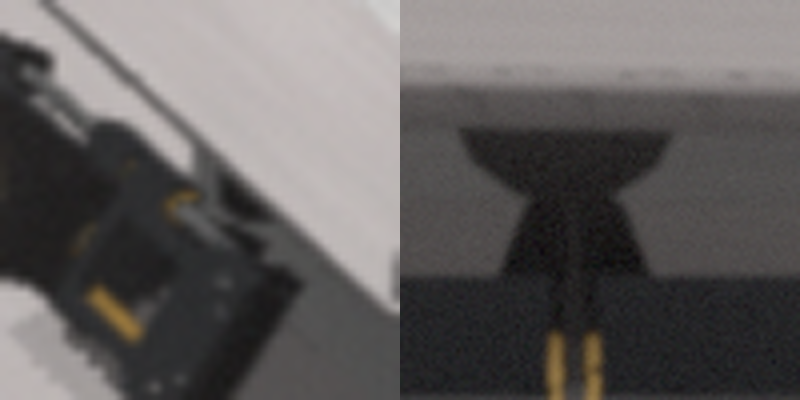

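```bash
python3 - <<'E'
from kin import *
p=cv2.imread("pics/p1.png",0)[:,400:]; p=cv2.resize(p,(512,384))
b=eyes.read_camera("wrist"); g=cv2.cvtColor(b["img"],cv2.COLOR_RGB2GRAY)
for c in(215,249,285): print(c,"p1",p[186:244:2,c].tolist(),"\n now",g[186:244:2,c].tolist())
a0=np.load("b.npy",allow_pickle=True).item()["img"];a=eyes.read_camera("side")["img"]
f=lambda i:np.float32(cv2.cvtColor(i,cv2.COLOR_RGB2GRAY))[80:200,290:345]
print(cv2.phaseCorrelate(f(a0),f(a),cv2.createHanningWindow((55,120),cv2.CV_32F)))
b0=np.load("a.npy",allow_pickle=True).item()["img"];c=eyes.read_camera("scene")["img"]
f=lambda i:np.float32(cv2.cvtColor(i,cv2.COLOR_RGB2GRAY))[200:310,270:395]
print(cv2.phaseCorrelate(f(b0),f(c),cv2.createHanningWindow((125,110),cv2.CV_32F)))
E
```

```text
215 p1 [159, 158, 148, 141, 126, 101, 88, 84, 80, 75, 78, 82, 81, 83, 83, 82, 81, 83, 81, 80, 78, 78, 79, 79, 78, 78, 76, 76, 77] 
 now [160, 158, 158, 159, 152, 138, 137, 113, 86, 84, 84, 76, 77, 81, 85, 81, 80, 81, 84, 81, 82, 79, 75, 77, 77, 74, 77, 76, 76]
249 p1 [159, 159, 153, 144, 133, 108, 89, 85, 82, 77, 64, 41, 38, 35, 35, 33, 29, 32, 29, 27, 30, 26, 27, 27, 30, 31, 30, 30, 30] 
 now [160, 160, 158, 159, 158, 150, 141, 118, 86, 81, 82, 80, 70, 46, 37, 37, 33, 34, 32, 36, 28, 34, 35, 35, 34, 30, 32, 32, 35]
285 p1 [158, 160, 157, 150, 140, 118, 88, 79, 79, 78, 75, 78, 82, 81, 80, 79, 80, 80, 80, 80, 78, 78, 78, 79, 80, 79, 78, 77, 75] 
 now [159, 161, 159, 158, 159, 154, 145, 131, 99, 77, 76, 74, 74, 76, 84, 83, 82, 82, 82, 84, 80, 80, 78, 78, 81, 82, 79, 80, 78]
((0.04854591534064667, -0.00177380192371146), 0.9905819590886434)
((0.48958653398461394, -0.04908116195979062), 1.0150289824167886)
```

```bash
python3 - <<'E'
from kin import *
p=cv2.imread("pics/p1.png",0)[:,400:]; p=cv2.resize(p,(512,384))
b=eyes.read_camera("wrist"); g=cv2.cvtColor(b["img"],cv2.COLOR_RGB2GRAY)
for n,i in(("p1",p),("now",g)): print(n,[(r,int((cv2.GaussianBlur(i,(3,3),0)[r,206:296]<58).sum())) for r in range(202,250,2)])
s=readout.state(); print(s["eef_pos"])
k=np.array([585.5,59.2,0]);q=np.linspace(0,6.28,100)
for z in(156,166):
  o=proj(b,k+np.c_[15*np.cos(q),15*np.sin(q),0*q+z]); print(z,o.min(0),o.max(0))
print(proj(b,[[560,64,200]]))
E
```

```text
p1 [(202, 0), (204, 0), (206, 0), (208, 55), (210, 56), (212, 54), (214, 54), (216, 52), (218, 50), (220, 48), (222, 46), (224, 43), (226, 39), (228, 32), (230, 29), (232, 27), (234, 28), (236, 29), (238, 31), (240, 33), (242, 34), (244, 36), (246, 37), (248, 41)]
now [(202, 0), (204, 0), (206, 0), (208, 0), (210, 28), (212, 52), (214, 50), (216, 48), (218, 46), (220, 42), (222, 36), (224, 32), (226, 25), (228, 19), (230, 23), (232, 25), (234, 27), (236, 29), (238, 31), (240, 33), (242, 34), (244, 35), (246, 37), (248, 40)]
[575.38399849  55.96602622 135.20116243]
156 [220.52698575 184.26063187] [273.81751602 229.46865518]
166 [219.05143445 173.79789097] [275.03046013 220.28317058]
[[221.4024756  198.05343507]]
```

Knob rose about 8–10 px-equivalents and hit a firm stop, the sheeter hasn't moved. Now I back out and plan the pod side.

>>> move_arm([
  [[0, 0, 0], [-0.026, 0, -0.028], -1],
  [[0, 0, 0], [-0.058, -0.001, -0.062], -1],
  [[0, 0, 0], [-0.058, -0.001, -0.062], -1],
  [[0, 0, 0], [-0.058, -0.001, -0.062], -1],
])

```text
t: 11.42
eef_pos: [492.8, 39.3, 130.5]
tcp_rot: [-3.14, -0.874, 0.205]
ft_force: [0.2, -0.0, -0.0]
opening: 0.007
grip_force: 0.0
```

```bash
python3 - <<'E'
from kin import *
a=np.load("a.npy",allow_pickle=True).item();b=np.load("b.npy",allow_pickle=True).item()
print("blue",tri(a,(180,162),b,(209,267.5)))
s=readout.state(); print({k:np.round(s[k],3).tolist() for k in("t","joints","eef_pos","ft_force")})
F=rz(np.pi); h=np.radians(58);d=np.array([np.cos(h),np.sin(h),0]);o=np.array([500,-261,0])
go((510,50,235),tool(0,15)@F)
for al,z in((-70,200),(-60,118),(7,118)):
  for f in(0,1):
    print(al,z,f,o+al*d,[np.round(v,3) for v in min((ik(o+al*d+[0,0,z],tool(58,0)@rz(np.pi*f),[-.6,.3,2.,0,1,j6]) for j6 in(-2,-1,0,1,2)),key=lambda x:x[1])])
E
```

```text
blue (array([ 300.30535774, -210.49537958,  123.75102881]), np.float64(4.544520419883174))
{'t': 11.425, 'joints': [-0.243, 0.477, 2.532, 2.634, 0.757, -1.486], 'eef_pos': [492.811, 39.274, 130.475], 'ft_force': [0.167, -0.016, -0.008]}
turn [-6.5, -35.0, 10.1] shift [0.0924, -0.0071, -0.0525] n 3.4550468810492347
-70 200 0 [ 462.9056515  -320.36336673    0.        ] [array([-0.822,  0.404,  1.781,  0.168,  0.942,  2.67 ]), np.float64(0.158)]
-70 200 1 [ 462.9056515  -320.36336673    0.        ] [array([-0.723,  0.419,  1.731, -0.   ,  0.992, -0.164]), np.float64(0.0)]
-60 118 0 [ 468.20484415 -311.88288577    0.        ] [array([-0.797,  0.51 ,  1.869,  0.202,  0.743,  2.67 ]), np.float64(0.132)]
-60 118 1 [ 468.20484415 -311.88288577    0.        ] [array([-0.705,  0.521,  1.816,  0.   ,  0.804, -0.146]), np.float64(0.0)]
7 118 0 [ 503.70943485 -255.06366333    0.        ] [array([-0.707,  0.508,  1.902,  0.285,  0.697,  2.67 ]), np.float64(0.237)]
7 118 1 [ 503.70943485 -255.06366333    0.        ] [array([-0.586,  0.524,  1.811, -0.   ,  0.807, -0.027]), np.float64(0.0)]
```

Flip 1 works, with joint 6 about 0. Now I return through the wrist flip.

>>> move_arm([
  [[-6.5, -35, 10], [0.092, -0.007, -0.053], -1],
  [[-6.5, -35, 10], [0.092, -0.007, -0.053], -1],
  [[-6.5, -35, 10], [0.092, -0.007, -0.053], -1],
  [[-6.5, -35, 10], [0.092, -0.007, -0.053], -1],
  [[-6.5, -35, 10], [0.092, -0.007, -0.053], -1],
])

```text
t: 12.05
eef_pos: [492.6, 95.9, 184.5]
tcp_rot: [-2.858, -0.615, 0.114]
ft_force: [-1.2, -0.2, 0.2]
opening: 0.002
grip_force: 0.0
```

>>> move_arm([
  [[0, 0, 0], [0, 0, 0], -1],
])

```text
t: 12.18
eef_pos: [493.1, 95.9, 185.0]
tcp_rot: [-2.858, -0.619, 0.115]
ft_force: [-0.1, -0.8, 0.2]
opening: 0.006
grip_force: 0.0
```

```bash
python3 - <<'E'
from kin import *
s=readout.state(); print({k:np.round(s[k],3).tolist() for k in("t","joints","eef_pos","tcp_rot","ft_force")})
F=rz(np.pi)
go((510,50,235),tool(0,15)@F)
go((500,-130,220),tool(30,0)@F)
E
```

```text
{'t': 12.175, 'joints': [-0.18, 0.263, 2.289, 1.434, 0.448, -0.113], 'eef_pos': [493.137, 95.878, 185.008], 'tcp_rot': [-2.858, -0.619, 0.115], 'ft_force': [-0.054, -0.823, 0.195]}
turn [-18.9, -19.5, 8.9] shift [0.0384, 0.0361, -0.046] n 2.664860283771994
turn [-8.3, -37.8, -17.5] shift [0.0047, 0.2051, -0.1009] n 3.969379114581225
```

>>> move_arm([
  [[-19, -19.5, 9], [0.038, 0.036, -0.046], -1],
  [[-19, -19.5, 9], [0.038, 0.036, -0.046], -1],
  [[-19, -19.5, 9], [0.038, 0.036, -0.046], -1],
  [[-19, -19.5, 9], [0.038, 0.036, -0.046], -1],
  [[-19, -19.5, 9], [0.038, 0.036, -0.046], -1],
])

```text
t: 12.8
eef_pos: [505.4, 57.4, 228.7]
tcp_rot: [-3.048, -0.308, 0.043]
ft_force: [-0.8, -0.1, -0.9]
opening: 0.003
grip_force: 0.0
```

```bash
python3 - <<'E'
from kin import *
s=readout.state(); print({k:np.round(s[k],3).tolist() for k in("t","joints","eef_pos","tcp_rot","ft_force")})
F=rz(np.pi)
go((480,-140,230),tool(30,0)@F)
E
```

```text
{'t': 12.8, 'joints': [-0.088, 0.207, 2.019, 0.225, 0.634, 1.262], 'eef_pos': [505.367, 57.448, 228.716], 'tcp_rot': [-3.048, -0.308, 0.043], 'ft_force': [-0.824, -0.071, -0.914]}
turn [-1.0, -18.6, -26.5] shift [-0.0318, 0.1943, -0.0298] n 3.185199744230409
```

>>> move_arm([
  [[-1, -18.6, -26.5], [-0.032, 0.194, -0.03], -1],
  [[-1, -18.6, -26.5], [-0.032, 0.194, -0.03], -1],
  [[-1, -18.6, -26.5], [-0.032, 0.194, -0.03], -1],
  [[-1, -18.6, -26.5], [-0.032, 0.194, -0.03], -1],
  [[-1, -18.6, -26.5], [-0.032, 0.194, -0.03], -1],
])

```text
t: 13.42
eef_pos: [479.5, -139.3, 229.6]
tcp_rot: [-3.139, -0.003, 0.523]
ft_force: [0.7, 0.6, 0.3]
opening: 0.007
grip_force: 0.0
```

```bash
python3 - <<'E'
from kin import *
s=readout.state(); print({k:np.round(s[k],3).tolist() for k in("t","joints","eef_pos","tcp_rot","ft_force")})
F=rz(np.pi)
go((461,-324,220),tool(58,0)@F)
E
```

```text
{'t': 13.425, 'joints': [-0.417, 0.295, 1.841, 0.005, 1.005, 0.628], 'eef_pos': [479.48, -139.275, 229.567], 'tcp_rot': [-3.139, -0.003, 0.523], 'ft_force': [0.715, 0.589, 0.303]}
turn [-0.1, -0.2, -28.0] shift [-0.1083, 0.1508, 0.0089] n 2.9742980841549786
```

>>> move_arm([
  [[0, 0, -28], [-0.108, 0.151, 0.009], -1],
  [[0, 0, -28], [-0.108, 0.151, 0.009], -1],
  [[0, 0, -28], [-0.108, 0.151, 0.009], -1],
  [[0, 0, -28], [-0.108, 0.151, 0.009], -1],
  [[0, 0, -28], [-0.108, 0.151, 0.009], -1],
])

```text
t: 14.05
eef_pos: [461.7, -323.7, 221.4]
tcp_rot: [3.14, -0.002, 1.011]
ft_force: [-0.1, -0.6, 0.3]
opening: 0.006
grip_force: 0.0
```

```bash
python3 - <<'E'
from kin import *
s=readout.state(); print({k:np.round(s[k],3).tolist() for k in("t","joints","eef_pos","tcp_rot","ft_force")})
a=eyes.read_camera("scene");b=eyes.read_camera("side");w=eyes.read_camera("wrist")
for n,c in(("scene",a),("side",b),("wrist",w)):
  for k in("stick_knob","jog_pod"): print(n,k,[(round(r["score"],2),np.round(r["uv"],1).tolist()) for r in eyes.cut_out(c,k)])
print(proj(w,[[500,-261,130],[500,-261,45],[550,-181,45],s["eef_pos"]]))
k=[r for r in eyes.cut_out(w,"stick_knob")]
if k: print("wrist ball@130",atz(w,k[0]["uv"],130))
save(w,"w5.png",s=1.5)
E
```

```text
{'t': 14.05, 'joints': [-0.73, 0.397, 1.704, 0.002, 1.04, -0.171], 'eef_pos': [461.68, -323.67, 221.371], 'tcp_rot': [3.14, -0.002, 1.011], 'ft_force': [-0.11, -0.645, 0.323]}
scene stick_knob [(0.64, [184.9, 217.8]), (0.51, [178.3, 166.3]), (0.21, [385.8, 154.6])]
scene jog_pod [(0.98, [185.0, 182.0]), (0.56, [190.5, 237.5])]
side stick_knob [(0.59, [209.4, 274.5]), (0.42, [282.9, 261.5])]
side jog_pod [(0.72, [277.3, 274.6]), (0.65, [213.0, 286.4])]
wrist stick_knob [(0.87, [245.6, 115.3]), (0.64, [45.2, 185.6])]
wrist jog_pod [(0.93, [249.4, 99.8]), (0.59, [83.5, 159.6])]
[[248.95163777 112.84503584]
 [248.9206939  111.68505828]
 [248.95735499  17.32074632]
 [250.16308784 241.556911  ]]
wrist ball@130 [ 496.60795017 -261.20782395  130.        ]
```

View pics/w5.png

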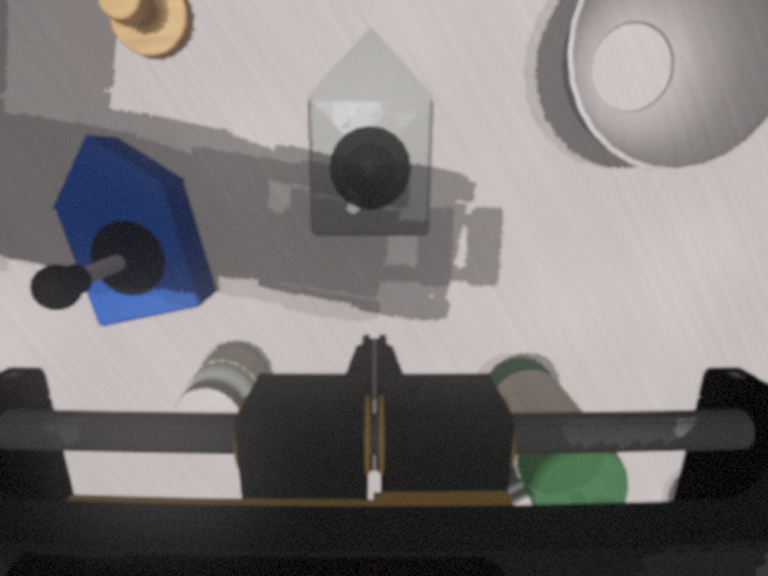

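The wrist view shows the grey pod with its nose straight ahead (247,19), the ball at (246,112) and the finger tips at (249,226), so the push line is aligned. Blue is off to the left.

```bash
python3 - <<'E'
from kin import *
F=rz(np.pi);d=np.array([np.cos(np.radians(58)),np.sin(np.radians(58)),0]);o=np.array([498,-260,118])
R=tool(58,0)@F
go(o-55*d,R); go(o-30*d,R,p0=o-55*d,R0=R); print(R[:,0],R[:,1])
E
```

```text
turn [0.1, 0.0, -0.0] shift [0.0193, -0.0036, 0.1039] n 1.6912106452699167
turn [0.0, 0.0, 0.0] shift [0.025, 0.0, 0.0] n 0.4000000000000003
[0.52991926 0.8480481  0.        ] [ 0.8480481  -0.52991926  0.        ]
```

>>> move_arm([
  [[0, 0, 0], [0.019, -0.0035, 0.052], -1],
  [[0, 0, 0], [0.019, -0.0035, 0.09], -1],
  [[0, 0, 0], [0.019, -0.0035, 0.104], -1],
  [[0, 0, 0], [0.019, -0.0035, 0.104], -1],
])

```text
t: 15.05
eef_pos: [468.6, -307.5, 117.6]
tcp_rot: [3.14, 0.0, 1.011]
ft_force: [-0.3, -0.2, 1.3]
opening: 0.004
grip_force: 0.0
```

>>> move_arm([
  [[0, 0, 0], [0.01, 0, 0], -1],
  [[0, 0, 0], [0.02, 0, 0], -1],
  [[0, 0, 0], [0.028, 0, 0], -1],
  [[0, 0, 0], [0.028, 0, 0], -1],
])

```text
t: 15.55
eef_pos: [484.0, -283.0, 118.1]
tcp_rot: [3.139, 0.0, 1.013]
ft_force: [-0.2, -0.7, -0.2]
opening: 0.006
grip_force: 0.0
```

>>> move_arm([
  [[0, 0, 0], [0.005, 0, 0], -1],
  [[0, 0, 0], [0.01, 0, 0], -1],
  [[0, 0, 0], [0.015, 0, 0], -1],
  [[0, 0, 0], [0.02, 0, 0], -1],
  [[0, 0, 0], [0.02, 0, 0], -1],
])

```text
t: 16.18
eef_pos: [494.2, -266.4, 117.7]
tcp_rot: [3.14, 0.0, 1.012]
ft_force: [-0.4, -2.1, 0.8]
opening: 0.005
grip_force: 0.9
```

```bash
cat > ball.py <<'E'
from kin import *
s=readout.state(); print({k:np.round(s[k],3).tolist() for k in("t","eef_pos","tcp_rot","ft_force")})
d=np.array([np.cos(np.radians(58)),np.sin(np.radians(58)),0]);o=np.array([498,-260,0]);l=np.array([-d[1],d[0],0])
print("tcp along/lat",(s["eef_pos"]-o)@d,(s["eef_pos"]-o)@l)
us={}
for n in("scene","side","wrist"):
  c=eyes.read_camera(n); us[n]=(c,[r["uv"] for r in eyes.cut_out(c,"stick_knob")][:3]); print(n,[np.round(u,1).tolist() for u in us[n][1]])
  for u in us[n][1]:
    p=atz(c,u,125); e=p-o
    if np.hypot(*e[:2])<90: print(n,"@125 along %.1f lat %.1f"%(e@d,e@l))
E
python3 ball.py
```

```text
{'t': 16.175, 'eef_pos': [494.243, -266.394, 117.708], 'tcp_rot': [3.14, 0.0, 1.012], 'ft_force': [-0.445, -2.121, 0.848]}
tcp along/lat -7.413735195230366 -0.20220580152484052
scene []
side [[211.9, 270.6]]
wrist [[245.9, 205.5], [476.9, 104.3]]
wrist @125 along 16.8 lat 2.0
```

>>> move_arm([
  [[0, 0, 0], [0.005, 0, 0], -1],
  [[0, 0, 0], [0.01, 0, 0], -1],
  [[0, 0, 0], [0.014, 0, 0], -1],
  [[0, 0, 0], [0.014, 0, 0], -1],
  [[0, 0, 0], [0.014, 0, 0], -1],
])

```text
t: 17.1
eef_pos: [501.5, -254.8, 117.6]
tcp_rot: [3.14, 0.001, 1.012]
ft_force: [-2.0, -3.3, -3.9]
opening: 0.003
grip_force: 2.2
```

```bash
python3 ball.py
```

```text
{'t': 17.1, 'eef_pos': [501.49, -254.76, 117.598], 'tcp_rot': [3.14, 0.001, 1.012], 'ft_force': [-1.977, -3.282, -3.915]}
tcp along/lat 6.29309545538568 -0.182516237699511
scene [[193.5, 222.2]]
scene @125 along 35.4 lat -9.3
side [[209.5, 270.1], [281.8, 266.5], [275.5, 273.5]]
side @125 along -39.8 lat -4.6
side @125 along -64.4 lat 11.0
wrist [[248.2, 204.0]]
wrist @125 along 31.7 lat 0.8
```

Tilt is about 0.40 rad. Hold, then release slowly.

>>> move_arm([
  [[0, 0, 0], [0, 0, 0], -1],
  [[0, 0, 0], [0, 0, 0], -1],
  [[0, 0, 0], [0, 0, 0], -1],
  [[0, 0, 0], [0, 0, 0], -1],
  [[0, 0, 0], [0, 0, 0], -1],
])

```text
t: 18.02
eef_pos: [501.5, -254.7, 117.7]
tcp_rot: [3.14, 0.0, 1.012]
ft_force: [-1.9, -4.3, -2.6]
opening: 0.004
grip_force: 2.2
```

>>> move_arm([
  [[0, 0, 0], [0, 0, 0], -1],
  [[0, 0, 0], [0, 0, 0], -1],
  [[0, 0, 0], [0, 0, 0], -1],
  [[0, 0, 0], [0, 0, 0], -1],
  [[0, 0, 0], [0, 0, 0], -1],
])

```text
t: 18.65
eef_pos: [501.5, -254.8, 117.7]
tcp_rot: [3.14, 0.0, 1.012]
ft_force: [-3.0, -3.2, -3.2]
opening: 0.01
grip_force: 2.2
```

>>> move_arm([
  [[0, 0, 0], [0, 0, 0], -1],
  [[0, 0, 0], [0, 0, 0], -1],
  [[0, 0, 0], [0, 0, 0], -1],
  [[0, 0, 0], [-0.005, 0, 0], -1],
  [[0, 0, 0], [-0.01, 0, 0], -1],
])

```text
t: 19.27
eef_pos: [496.4, -263.6, 118.1]
tcp_rot: [3.139, 0.0, 1.011]
ft_force: [-1.2, -0.8, 0.7]
opening: 0.001
grip_force: 0.9
```

>>> move_arm([
  [[0, 0, 0], [-0.005, 0, 0], -1],
  [[0, 0, 0], [-0.01, 0, 0], -1],
  [[0, 0, 0], [-0.014, 0, 0], -1],
  [[0, 0, 0], [-0.018, 0, 0], -1],
  [[0, 0, 0], [-0.021, 0, 0], -1],
])

```text
t: 19.9
eef_pos: [485.0, -281.1, 117.6]
tcp_rot: [3.14, 0.0, 1.011]
ft_force: [-0.3, -0.6, 0.3]
opening: 0.003
grip_force: 0.0
```

>>> move_arm([
  [[0, 0, 0], [-0.003, 0, 0], -1],
  [[0, 0, 0], [-0.008, 0, 0], -1],
  [[0, 0, 0], [-0.018, 0, 0], -1],
  [[0, 0, 0], [-0.03, 0, 0], -1],
  [[0, 0, 0], [-0.03, 0, 0], -1],
])

```text
t: 20.52
eef_pos: [468.6, -307.4, 117.7]
tcp_rot: [3.14, 0.0, 1.01]
ft_force: [-0.7, -0.3, 0.5]
opening: 0.002
grip_force: 0.0
```

>>> move_arm([
  [[0, 0, 0], [-0.01, 0, -0.04], -1],
  [[0, 0, 0], [-0.01, 0, -0.09], -1],
  [[0, 0, 0], [-0.01, 0, -0.1], -1],
  [[0, 0, 0], [-0.01, 0, -0.1], -1],
])

```text
t: 21.02
eef_pos: [463.7, -314.7, 217.8]
tcp_rot: [3.139, 0.0, 1.012]
ft_force: [0.5, 0.6, -0.4]
opening: 0.005
grip_force: 0.0
```

```bash
python3 ball.py; python3 - <<'E'
from h import *
a0=np.load("b.npy",allow_pickle=True).item();a=eyes.read_camera("side")
f=lambda i:cv2.resize(i[140:190,225:275],None,fx=2,fy=2)
g=lambda i:cv2.cvtColor(i,cv2.COLOR_RGB2GRAY)
for n,i in(("before",a0["img"]),("now",a["img"])): print(n,[(r,int((g(i)[r,245:270]<45).sum())) for r in range(160,174)])
E
```

```text
{'t': 21.025, 'eef_pos': [463.704, -314.677, 217.796], 'tcp_rot': [3.139, 0.0, 1.012], 'ft_force': [0.534, 0.567, -0.427]}
tcp along/lat -64.54343058490373 0.11033690816942454
scene [[179.2, 164.8], [186.8, 218.5]]
scene @125 along 13.0 lat -0.8
side [[281.3, 261.8], [208.7, 274.1]]
side @125 along -24.4 lat -2.4
wrist [[47.6, 194.2], [248.5, 122.4]]
wrist @125 along 0.6 lat 1.6
before [(160, 0), (161, 0), (162, 0), (163, 2), (164, 2), (165, 4), (166, 5), (167, 6), (168, 7), (169, 4), (170, 0), (171, 0), (172, 0), (173, 0)]
now [(160, 2), (161, 2), (162, 0), (163, 0), (164, 0), (165, 0), (166, 0), (167, 2), (168, 0), (169, 0), (170, 0), (171, 1), (172, 4), (173, 3)]
```

```bash
python3 - <<'E'
from h import *
a0=np.load("b.npy",allow_pickle=True).item();a=eyes.read_camera("side")
g=lambda i:cv2.cvtColor(i,cv2.COLOR_RGB2GRAY)
for i in(a0["img"],a["img"]): print(g(i)[156:176,246:270])
m=np.array([560,64.,200]);k=np.array([585.5,59.2,0]);q=np.linspace(0,6.28,100)
for z in(156,160,166):
  o=proj(a,k+np.c_[15*np.cos(q),15*np.sin(q),0*q+z]);print(z,o.min(0),o.max(0))
E
```

```text
[[144 111  91 116 148 156 157 155 153 154 156 159 156 157 156 156 156 156
  157 156 157 157 156 158]
 [156 145 108  86 111 147 156 156 156 154 154 155 157 158 158 157 156 156
  155 157 158 158 157 156]
 [156 155 140  86  81 110 146 157 157 155 156 156 156 158 157 158 157 157
  156 156 157 157 157 156]
 [157 154 140  90  70  76 102 140 154 157 155 155 154 156 157 158 158 157
  157 158 155 156 158 157]
 [155 154 140  91  73  71  77 102 142 156 156 157 155 155 156 157 160 158
  158 157 157 154 156 157]
 [157 155 141  91  71  71  67  71 100 143 155 157 155 155 156 156 158 159
  157 158 156 157 154 155]
 [154 154 141  93  71  72  66  50  65  98 137 155 156 157 155 155 156 158
  159 159 157 158 157 155]
 [155 151 141  94  72  69  56  35  41  65  96 135 153 158 158 156 155 157
  158 159 159 157 157 156]
 [155 152 140  92  71  67  47  32  35  46  66  93 131 152 158 157 156 156
  156 158 158 159 158 157]
 [155 152 137  90  71  67  47  30  25  32  43  58  85 123 151 158 157 155
  155 157 158 158 159 158]
 [153 148 126  95  74  67  47  29  27  26  27  34  51  85 120 149 157 158
  156 156 156 15
[... 2421 characters left out ...]
5  48  56  73]
 [ 48  50  48  48  48  47  50  47  47  49  47  45  45  47  45  43  46  45
   43  46  44  44  46  49]
 [ 49  51  49  47  48  49  48  47  49  47  48  46  47  46  45  46  45  46
   48  44  44  43  45  43]
 [ 51  49  50  50  49  49  48  47  46  48  46  48  47  46  48  46  46  45
   44  44  45  44  43  44]
 [ 49  50  50  48  50  48  49  49  49  46  47  48  48  45  47  45  46  47
   43  47  44  45  45  44]
 [ 49  51  48  50  48  48  48  47  48  48  47  46  47  46  46  44  45  43
   45  45  45  44  45  45]]
156 [252.73032845 162.35579098] [262.11155289 168.81497135]
160 [252.75838159 161.44399515] [262.15779276 167.90285469]
166 [252.80066153 160.0697741 ] [262.22746838 166.52802268]
```

Stick is upright again, about 0 along. I move the arm out of the side camera's view to verify the power knob.

```bash
python3 - <<'E'
from h import *
F=np.diag([-1,-1,1.]);R=tool(30,0)@F
go((450,-140,250),R)
go((380,230,260),R,p0=np.array([450,-140,250]),R0=R)
E
```

```text
turn [0.1, 0.0, 28.0] shift [0.1408, -0.1042, -0.033] n 2.8529140243158313
turn [0.0, 0.0, 0.0] shift [0.1244, -0.3554, -0.01] n 6.027138624587955
```

>>> move_arm([
  [[0, 0, 28], [0.141, -0.104, -0.033], -1],
  [[0, 0, 28], [0.141, -0.104, -0.033], -1],
  [[0, 0, 28], [0.141, -0.104, -0.033], -1],
  [[0, 0, 28], [0.141, -0.104, -0.033], -1],
  [[0, 0, 28], [0.141, -0.104, -0.033], -1],
])

```text
t: 22.05
eef_pos: [450.6, -140.4, 250.4]
tcp_rot: [3.139, -0.001, 0.525]
ft_force: [1.0, -0.5, 0.2]
opening: 0.006
grip_force: 0.0
```

>>> move_arm([
  [[0, 0, 0], [0.124, -0.355, -0.01], -1],
  [[0, 0, 0], [0.124, -0.355, -0.01], -1],
  [[0, 0, 0], [0.124, -0.355, -0.01], -1],
  [[0, 0, 0], [0.124, -0.355, -0.01], -1],
  [[0, 0, 0], [0.124, -0.355, -0.01], -1],
])

```text
t: 22.68
eef_pos: [392.7, 167.8, 258.1]
tcp_rot: [3.14, -0.0, 0.522]
ft_force: [0.8, -0.5, -0.6]
opening: 0.005
grip_force: 0.0
```

>>> move_arm([
  [[0, 0, 0], [0.01, -0.05, 0], -1],
  [[0, 0, 0], [0.01, -0.05, 0], -1],
  [[0, 0, 0], [0.01, -0.05, 0], -1],
  [[0, 0, 0], [0.01, -0.05, 0], -1],
])

```text
t: 23.18
eef_pos: [376.8, 214.0, 258.0]
tcp_rot: [3.14, -0.0, 0.521]
ft_force: [-0.4, 0.4, 0.5]
opening: 0.005
grip_force: 0.0
```

```bash
python3 - <<'E'
from h import *
s=readout.state(); print({k:np.round(s[k],3).tolist() for k in("t","joints","eef_pos","ft_force")})
a0=np.load("b.npy",allow_pickle=True).item();a=eyes.read_camera("side");sc=eyes.read_camera("scene")
g=lambda i:cv2.cvtColor(i,cv2.COLOR_RGB2GRAY)
for i in(a["img"],): print(g(i)[156:176,246:270])
for n,c in(("scene",sc),("side",a)):
  for k in["stick_knob","bowl_mid","oil_mid","stamp_mid","scraper_mid","tub_mid","keeper_mid","jar_mid","brush_grip"]:
    print(n,k,[(round(r["score"],2),np.round(r["uv"]).tolist()) for r in eyes.cut_out(c,k)][:2])
E
```

```text
{'t': 23.175, 'joints': [0.365, 0.164, 1.939, -0.002, 1.038, 1.416], 'eef_pos': [376.794, 214.0, 258.019], 'ft_force': [-0.45, 0.396, 0.532]}
[[148 114  95 119 151 162 162 161 160 159 161 162 164 163 163 162 161 162
  161 163 161 163 162 162]
 [161 149 115  89 115 151 163 162 161 160 159 162 163 163 163 162 162 161
  161 162 164 163 162 163]
 [161 158 144  91  83 115 152 160 163 162 161 160 161 162 164 163 162 162
  161 160 161 162 161 163]
 [162 160 146  94  73  79 106 145 162 162 161 160 161 162 163 165 164 162
  162 162 162 162 164 163]
 [162 160 145  93  74  73  78 106 147 161 163 162 160 160 162 163 164 163
  163 161 163 161 161 161]
 [161 160 146  95  74  71  61  75 104 147 162 163 162 162 160 162 162 164
  163 164 162 163 161 160]
 [160 159 146  94  74  70  49  44  65 101 141 160 163 161 163 160 162 163
  165 164 164 162 162 162]
 [159 157 145  95  74  69  48  31  41  64  98 139 160 163 163 162 160 162
  162 164 166 163 162 163]
 [160 157 144  94  75  69  48  28  29  39  62  95 135 159 162 161 161 160
  161 163 164 164 164 162]
 [160 157 142  94  76  71  53  34  28  29  37  56
[... 1179 characters left out ...]
0])]
scene stamp_mid [(0.63, [236.0, 198.0])]
scene scraper_mid [(0.66, [272.0, 184.0])]
scene tub_mid [(0.95, [383.0, 156.0])]
scene keeper_mid [(0.6, [354.0, 134.0])]
scene jar_mid [(0.96, [143.0, 191.0])]
scene brush_grip [(0.71, [314.0, 162.0]), (0.57, [383.0, 155.0])]
side stick_knob [(0.65, [292.0, 145.0]), (0.59, [211.0, 272.0])]
side bowl_mid [(0.83, [349.0, 254.0]), (0.71, [160.0, 150.0])]
side oil_mid [(0.6, [329.0, 331.0])]
side stamp_mid [(0.9, [226.0, 240.0]), (0.61, [292.0, 145.0])]
side scraper_mid [(0.88, [206.0, 212.0])]
side tub_mid [(0.97, [189.0, 132.0])]
side keeper_mid [(0.83, [159.0, 145.0])]
side jar_mid [(0.91, [228.0, 326.0])]
side brush_grip [(0.9, [184.0, 179.0])]
```

In the side view the power knob's lower edge rose 2.29 px, against 2.29 px predicted for the full 10 mm. The stick is upright and the bystanders are where they stood.

```bash
python3 -c "
from cell import env
print(env.job_done())"
```

```text
the job is handed in; nothing more can be done
None
```

The job is handed in, with no verdict shown: the power knob is fully up (about 10 mm in the side camera), and the jog stick was held about 0.40 rad towards the nose for two seconds, then eased back upright; the hardest push on the machine was about 25 N and nothing else moved.

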